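# Stamping die changeover and interlock key

## Task

Change over the stamping press: make the two dies trade places, so that the one now on the aluminium loading carriage ends up on the plywood storage board and the one now on the board ends up on the carriage, each sitting flat inside the locating ring; you may park a die on the bench meanwhile. Only once both dies are in their new places and let go of, push the flat tongue of the interlock key straight into the slot of the guard switch until it is fully home, with the key left upright. Set the dies and the key down rather than dropping them, and do not disturb the tape roll or the wood block.

Things in the scene. Friction and masses are not known exactly. Their poses are not given: they have to be found in the camera images.
- die_bar: Stamping die with a BAR grip: round base 64 mm diameter, 16 mm high (brass below, steel above), carrying a black upright bar 50 mm long (along its x), 14 mm thick (along its y), from 16 to 52 mm above the underside. About 0.42 kg, loose. Origin: centre of the underside; z up. At the start it sits in the locating ring of the carriage or of the board.
- die_post: Stamping die with a round POST grip: the same round base 64 mm diameter, 16 mm high, carrying a black upright round post 26 mm diameter, from 16 to 52 mm above the underside. About 0.42 kg, loose. Origin: centre of the underside; z up. At the start it sits in the other locating ring.
- carriage: Press loading carriage: fixed aluminium plate 130 (x) x 150 (y) x 16 mm on the bench, with a raised round dark steel locating ring in its middle (inner diameter 74, outer 86, standing 6 mm above the plate). Origin: centre of the underside.
- carriage_nest (a point): Centre of the carriage's locating ring on the plate's top face (16 mm above the bench), where a die's underside centre belongs.
- board: Storage board: fixed plywood plate 130 (x) x 150 (y) x 16 mm on the bench, with a raised round dark wood locating ring in its middle (inner diameter 74, outer 86, standing 6 mm above the plate). Origin: centre of the underside.
- board_nest (a point): Centre of the board's locating ring on the plate's top face (16 mm above the bench), where a die's underside centre belongs.
- key: Interlock key: black grip block 50 (x) x 18 (y) x 44 (z) mm standing on the bench, with a flat steel tongue sticking out of its +x end: 28 mm long, 16 mm wide (y), 4 mm thick, its middle 25 mm above the underside. 0.12 kg, loose; the block rests on the bench also when the tongue is in the slot. Origin: centre of the block's underside; x points along the tongue, z up.
- key_shoulder (a point): Root of the tongue: middle of the block's +x end face, 25 mm above the underside; the tongue's tip is 28 mm farther along the key's x.
- switch: Guard interlock switch: fixed grey box 60 (x) x 44 (y) x 55 (z) mm on the bench, with a level slot in its -x face: 21 mm wide (y), 9 mm high (from 21 to 30 mm above the bench), 34 mm deep, with side cheeks flaring the mouth to about 32 mm and standing 3 mm proud. Origin: centre of the underside. The tongue goes in along its +x; a black cable leaves the oppopoint (+x) face.
- slot_mouth (a point): Middle of the slot's mouth, in the -x face of the switch, 25.5 mm above the bench. The tongue is fully home when its root is here (the block then meets the switch's face).
- tape: Yellow tape roll lying flat, 84 mm outer diameter, 56 mm hole, 25 mm high; loose; leave alone. Origin: centre of the underside.
- woodblock: Light wooden block 90 (x) x 50 (y) x 45 (z) mm; loose; leave alone. Origin: centre of the underside.

How it is judged:
By the outcome, as a careful person would: the job done as asked, in the order asked, and still so for the second after the job is handed in, with the robot touching nothing.
It also fails if it takes over 72 s, if anything falls off the work surface, if the arm or the gripper's body presses on something with over 40 N, if the wrist force passes 120 N, or if a joint passes its speed limit or range.

## Robot

A 6-joint arm with a two-finger parallel gripper is mounted at the origin on the work surface. World frame = base frame: x ahead of the robot, y to its left, z up, the work surface at z = 0. Lengths are in m, angles in rad, forces in N, time in s.
With the tool pointing down it reaches from about 0.375 to 0.9 m from the base axis. Payload 3.1 kg.
Tool frame: the origin (TCP) lies on the centre line of the jaws, within the pads' length; the fingertips stand 22 mm ahead of it and the grasp point (between the pads) lies 3 mm ahead of it; z points along the fingers, y is the line along which they close (so a half turn about z gives the same grasp; the last joint's range is limited). The gripper opens to 85 mm and grips with 20 to 120 N. Pads are 22 mm wide; open, the fingers measure 114 mm over their backs; the gripper's body (76 mm by 85 mm) begins 54 mm behind the grasp point. The pads swing forward as they close: fully open they stand 13 mm farther back than shut.
Start: joints at [-1.444, 0.527, 1.433, -0, 1.181, -0.178], TCP at [0.188, -0.596, 0.253] pointing down, gripper open.
Joint ranges: [-3.08, 3.08], [-0.75, 2.2], [0.22, 2.44], [-1.43, 4.57], [0, 2.65], [-2.85, 2.85]. Speed limits (rad/s): [2.79, 2.79, 3.14, 3.14, 3.14, 3.14].

## Interface

Orientations are given as a unit quaternion [x, y, z, w].
In Python, from station import manip, cam, telemetry, sign_off gives the robot as it stands (manip), with the cameras (cam), the job as plain functions and the readings (telemetry).
- The arm moves only by the tool drive_effector, called after "Emit:" as name([rows], argument=value, ...), one row to a line, values as JSON. Schema: {"type":"object","properties":{"deltas":{"type":"array","items":{"type":"array","items":{"type":"number"},"minItems":5,"maxItems":5},"minItems":1,"maxItems":20},"clamp_n":{"type":"number"},"only":{"type":"string"},"quiet":{"type":"boolean"},"lines":{"type":"string"}},"required":["deltas"],"additionalProperties":false}. deltas is a list of rows, 1 to 20 of them, each of 5 numbers: dx, dy, dz in a scale on which 1.0 is 0.6 m, then a turn about the tool's z in fractions of the full range, 1 being pi rad, then the opening from 0.0 (shut) to 1.0 (fully open); each row is the pose to reach, as a shift and turn from the pose commanded when the call began, along the tool's axes at that moment; what a row does not reach only later rows make up. A row lasts 1/10 s, in which the tool goes at most 0.05 m and 0.15 rad, less where a joint would pass 70% of its speed; a pose out of reach is approached as far as the arm can. The fingers move at their own pace and stop on an object; clamp_n is the grip in N (left out, the last holds). Time passes only in rows, so rows that do not move let the fingers close. The tool returns the time, the measured TCP pose, the force, the opening and the grip force at its end. only (a regular expression) keeps the lines of the reply that match it, lines (a string "A,B") keeps lines A to B, and quiet returns only ok. Shift and turn numbers lie between -1 and 1, and a call with a number outside is refused. Input that does not fit is refused with a message, and nothing moves.
- telemetry.sense(): the state, without advancing time (a new reading comes with each control period).
- cam.snapshot(name): name is "scene" or "top" or "wrist"; returns a dict with "pixels" (480x640x3 uint8, red, green, blue), "range_z" (480x640 float32, m along the optical axis (not along the pixel's ray), 0 where there is no reading), "fov_y" (degrees; the focal length in pixels is half the picture's height over the tangent of half this angle, whatever the lens; pixels are square), "cx", "cy" (the principal point, pixels), "R" (3x3) and "t" (3): a world point X has camera coordinates R X + t; the wrist camera has in their place "hand_eye" (4x4, takes a point from camera to tool coordinates, whose origin is the TCP and whose axes are the flange's). Camera axes: x right, y down, z forward; pixel columns grow to the right and rows downward; lengths in m; the calibration is good to about 2 mm. A picture is of the moment at which its call begins: read the wrist's pose just before it.
- sign_off(): hands the job in; it is judged then, once.
The state is a dict: "t": time; "q": joint angles; "qd": joint speeds; "tau": joint torques, N m; "tcp_pos": TCP position; "tool_rot": TCP orientation; "force": force on the tool from outside, world axes, zero at the start; "ft_torque": the same for the moment, N m; "finger_gap": opening from 0.0 (shut) to 1.0 (fully open); "gripper_force": force on a finger pad.
Only numpy, scipy, OpenCV 4.12 (cv2) and the standard library are available. Lean on these libraries where they do the work, as an engineer would, in place of code of your own. Each camera call takes 0.05 s, during which the arm holds its last target. There are 200 camera calls.

## Working session

There is one attempt and no reset: what is moved stays moved. The work goes in short steps, Python scripts to look and compute and a tool call to move; the robot and the scene stay as the last step left them, time stands still between calls to the robot, and variables do not carry over. Pictures are saved under pics/ and viewed, at most 10 in all, crops included, and the job is handed in when it is done.

```bash
ls; mkdir -p pics; cat > h.py <<'E'
import numpy as np, cv2, pickle
from station import manip, cam, telemetry, sign_off
from scipy.spatial.transform import Rotation as Ro
def snap(n):
    s=telemetry.sense(); d=cam.snapshot(n); d=dict(d)
    f=240/np.tan(np.radians(d["fov_y"])/2); d["f"]=f
    if "hand_eye" in d:
        T=np.eye(4);T[:3,:3]=Ro.from_quat(s["tool_rot"]).as_matrix();T[:3,3]=s["tcp_pos"]
        C=T@np.array(d["hand_eye"]); d["Rw"]=C[:3,:3]; d["c"]=C[:3,3]
    else:
        d["Rw"]=np.array(d["R"]).T; d["c"]=-d["Rw"]@np.array(d["t"])
    return d
def ray(d,uv):
    uv=np.atleast_2d(uv).astype(float)
    r=np.c_[(uv[:,0]-d["cx"])/d["f"],(uv[:,1]-d["cy"])/d["f"],np.ones(len(uv))]
    return r@d["Rw"].T
def plane(d,uv,z):
    r=ray(d,uv); return d["c"]+r*((z-d["c"][2])/r[:,2])[:,None]
def cloud(d):
    v,u=np.mgrid[:480,:640]; r=ray(d,np.c_[u.ravel(),v.ravel()])
    return (d["c"]+r*d["range_z"].reshape(-1,1)).reshape(480,640,3)
def save(d,n): cv2.imwrite("pics/"+n,cv2.cvtColor(np.ascontiguousarray(d["pixels"]),cv2.COLOR_RGB2BGR))
E
python3 - <<'E'
from h import *
for n in("top","scene"):
    d=snap(n); save(d,n+"0.png"); pickle.dump(d,open(n+"0.pkl","wb")); print(n,d["c"],d["Rw"][:,2],d["f"])
print(telemetry.sense())
E
```

```text
pics
station.py
top [ 0.52074969 -0.01412589  1.15578173] [ 0.07105745  0.02426175 -0.99717712] 497.5058613837163
scene [ 0.98073817 -0.18262028  0.83138669] [-0.43892252  0.18837534 -0.87855663] 435.88619761045663
{'t': 0.1, 'q': array([-1.44349955e+00,  5.28370153e-01,  1.43379027e+00, -1.70674720e-05,
        1.18139398e+00, -1.78486288e-01]), 'qd': array([ 0.00090074, -0.00076119, -0.0042274 ,  0.00026283,  0.00266866,
       -0.00015769]), 'tau': array([-3.37484234e-04, -4.43305385e+01, -1.78585982e+01, -3.05719223e-04,
        3.88449786e-03,  8.83856785e-06]), 'tcp_pos': array([ 0.18810367, -0.5953845 ,  0.25242818]), 'tool_rot': array([ 9.88333870e-01,  1.52299703e-01,  1.72133747e-05, -9.80754119e-04]), 'force': array([-0.55025536,  1.14055675, -0.37010151]), 'ft_torque': array([ 0.02968544, -0.01368494,  0.01705053]), 'gripper_force': 0.0, 'finger_gap': 0.9982505395335683}
```

View pics/top0.png

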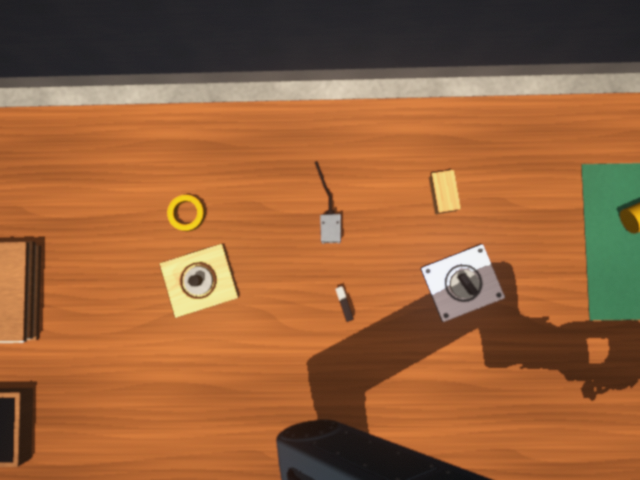

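View pics/scene0.png

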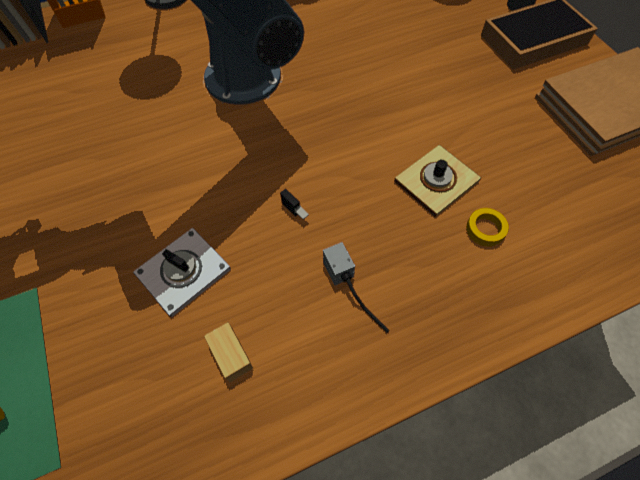

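The top view shows the carriage with the bar die at (462,282), the board with the post die at (198,280), the key at (345,302) with its tongue pointing up-image, the switch at (331,228), the tape at (186,212) and the wood block at (446,190). Next come coarse positions from both views.

```bash
python3 - <<'E'
from h import *
T=pickle.load(open("top0.pkl","rb"));S=pickle.load(open("scene0.pkl","rb"))
def tri(a,b):
    r1=ray(T,a)[0];r2=ray(S,b)[0]
    k=np.linalg.lstsq(np.c_[r1,-r2],S["c"]-T["c"],rcond=None)[0]
    p,q=T["c"]+k[0]*r1,S["c"]+k[1]*r2; return (p+q)/2,np.linalg.norm(p-q)
C={n:cloud(d) for n,d in(("T",T),("S",S))}
for n,a,b in(("bar top",(467,283),(175,260)),("post top",(196,280),(440,166)),("keytop",(347,309),(291,199)),("switchtop",(331,228),(338,257)),("tape",(186,212),(488,226)),("wood",(446,191),(228,348)),("car",(462,282),(181,269)),("board",(199,280),(438,178))):
    print(n,*[np.round(x,3) for x in tri(a,b)],"depthT",np.round(C["T"][a[1],a[0]],3),"depthS",np.round(C["S"][b[1],b[0]],3))
he=snap("wrist"); print(np.round(he["hand_eye"],3),he["f"])
E
```

```text
bar top [ 0.508 -0.304  0.05 ] 0.001 depthT [ 0.508 -0.299  0.066] depthS [ 0.519 -0.302  0.068]
post top [0.523 0.296 0.055] 0.001 depthT [0.523 0.292 0.066] depthS [0.53  0.29  0.066]
keytop [ 0.454 -0.037  0.032] 0.004 depthT [ 0.454 -0.039  0.042] depthS [ 0.461 -0.037  0.041]
switchtop [ 0.635 -0.006  0.051] 0.001 depthT [ 0.634 -0.006  0.053] depthS [ 0.636 -0.006  0.054]
tape [0.682 0.332 0.013] 0.002 depthT [ 0.684  0.336 -0.002] depthS [ 0.677  0.343 -0.003]
wood [ 0.715 -0.265  0.038] 0.003 depthT [ 0.715 -0.267  0.039] depthS [ 0.718 -0.263  0.045]
car [ 0.51  -0.304  0.01 ] 0.002 depthT [ 0.51  -0.292  0.051] depthS [ 0.526 -0.301  0.04 ]
board [0.524 0.303 0.008] 0.002 depthT [0.523 0.287 0.063] depthS [0.536 0.29  0.03 ]
[[ 0.001 -0.95  -0.314  0.081]
 [ 1.     0.001 -0.    -0.001]
 [ 0.001 -0.314  0.95  -0.122]
 [ 0.     0.     0.     1.   ]] 386.6554598741886
```

```bash
cat >> h.py <<'E'
def yaw():
    R=Ro.from_quat(telemetry.sense()["tool_rot"]).as_matrix(); return np.arctan2(R[1,0],R[0,0])
def go(p,yw=None):
    s=telemetry.sense(); R=Ro.from_quat(s["tool_rot"]).as_matrix(); y=yaw()
    d=R.T@(np.array(p)-s["tcp_pos"]); t=0 if yw is None else (y-yw+np.pi/2)%np.pi-np.pi/2
    print("go",np.round(d,4),"turn",round(t,3),"| yaw",round(y,3),"tcp",np.round(s["tcp_pos"],4),"q6",round(s["q"][5],2),"t",s["t"])
E
python3 - <<'E'
from h import *
T=pickle.load(open("top0.pkl","rb"));C=cloud(T)
for n,c,lo,r in(("bar",(.508,-.304),.055,.05),("key",(.458,-.037),.02,.06),("switch",(.635,-.006),.045,.05)):
    m=(C[...,2]>lo)&(C[...,2]<.1)&(np.hypot(C[...,0]-c[0],C[...,1]-c[1])<r)
    P=C[m]; rr=cv2.minAreaRect(P[:,:2].astype(np.float32)*1000); print(n,rr,P[:,2].mean(),len(P))
go((.508,-.304,.22),.785)
E
```

```text
bar ((506.3160705566406, -302.2386779785156), (49.96345520019531, 14.790392875671387), 35.351806640625) 0.06579390464516521 171
key ((466.0939636230469, -32.37117385864258), (77.28567504882812, 17.59871482849121), 17.5969181060791) 0.03705799240382362 276
switch ((640.2061767578125, -3.340036392211914), (71.0707015991211, 43.58877944946289), 1.301426649093628) 0.053441173393211014 544
go [ 0.3928 -0.1816  0.033 ] turn -0.479 | yaw 0.306 tcp [ 0.1881 -0.5955  0.2525] q6 -0.18 t 0.15
```

Careful with the scale: shifts go in shares of 0.6 m and turns go in shares of pi rad. That gives: 0.393 m is 0.655, -0.182 m is -0.3033, -0.311 rad is -0.099.

Emit:
drive_effector([
  [0.655,-0.3033,0.055,-0.099,1],
  [0.655,-0.3033,0.055,-0.099,1],
  [0.655,-0.3033,0.055,-0.099,1],
  [0.655,-0.3033,0.055,-0.099,1],
  [0.655,-0.3033,0.055,-0.099,1],
  [0.655,-0.3033,0.055,-0.099,1],
  [0.655,-0.3033,0.055,-0.099,1],
  [0.655,-0.3033,0.055,-0.099,1],
  [0.655,-0.3033,0.055,-0.099,1],
  [0.655,-0.3033,0.055,-0.099,1],
  [0.655,-0.3033,0.055,-0.099,1],
  [0.655,-0.3033,0.055,-0.099,1],
])

```text
t: 1.35
tcp_pos: [0.5075, -0.3047, 0.2202]
tool_rot: [0.953, 0.303, -0.0, -0.0]
force: [-0.2, 0.0, -0.6]
finger_gap: 1.001
gripper_force: 0.0
```

```bash
python3 - <<'E'
from h import *
d=snap("wrist"); save(d,"w1.png"); pickle.dump(d,open("w1.pkl","wb")); C=cloud(d)
m=(C[...,2]>.05)&(C[...,2]<.1)&(np.hypot(C[...,0]-.508,C[...,1]+.304)<.06)
P=C[m];print(cv2.minAreaRect(P[:,:2].astype(np.float32)*1000),np.median(P[:,2]),telemetry.sense()["tcp_pos"])
E
```

```text
((507.08648681640625, -303.0098876953125), (49.51631164550781, 13.565866470336914), 35.06136703491211) 0.06865456057442137 [ 0.50729386 -0.30507253  0.22027679]
```

View pics/w1.png

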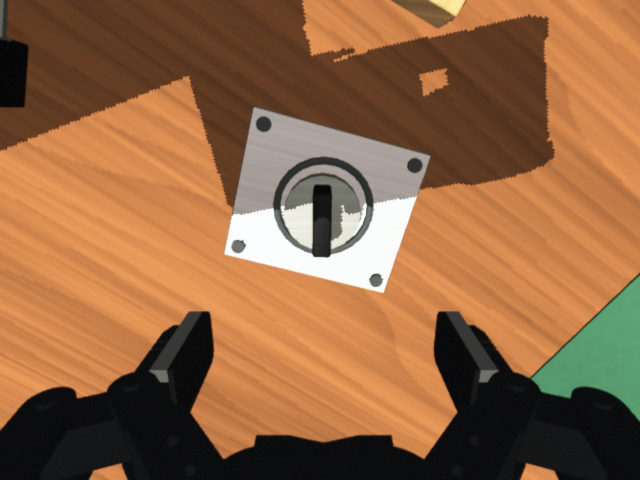

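The wrist view shows the bar at about (322,220), aligned with the jaws. The carriage corners are at (253,108), (430,156), (383,293) and (225,255), and the ring is centred at about (323,205). I'll measure the nest centre and grasp.

```bash
python3 - <<'E'
from h import *
d=pickle.load(open("w1.pkl","rb"))
q=plane(d,[(253,108),(430,156),(383,293),(225,255)],.016);print(np.round(q[:,:2],4),"ctr",q.mean(0), [np.linalg.norm(q[i]-q[i-1]) for i in range(4)])
# ring: dark pixels, contour hull -> ray to z=.022 -> circle
g=cv2.cvtColor(d["pixels"],cv2.COLOR_RGB2GRAY); v,u=np.mgrid[:480,:640]
m=((g<90)&(np.hypot(u-323,v-205)<58)).astype(np.uint8)
n,l,st,_=cv2.connectedComponentsWithStats(m); i=1+np.argmax(st[1:,2]*st[1:,3]); print(st[i])
c=max(cv2.findContours((l==i).astype(np.uint8),0,1)[0],key=len)
h=cv2.convexHull(c)[:,0]; P=plane(d,h,.022)[:,:2]
A=np.c_[2*P,np.ones(len(P))];s=np.linalg.lstsq(A,(P**2).sum(1),rcond=None)[0];print("ring",s[:2],np.sqrt(s[2]+s[:2]@s[:2]))
C=cloud(d); print("plate z",[np.round(C[y,x,2],4) for x,y in((300,130),(400,230),(250,220))],"bench",C[330,320,2])
go((.5071,-.303,.06),.612)
E
```

```text
[[ 0.5422 -0.2105]
 [ 0.5951 -0.3503]
 [ 0.4736 -0.3961]
 [ 0.4211 -0.2567]] ctr [ 0.50798322 -0.30342675  0.016     ] [np.float64(0.12962472541089765), np.float64(0.1494480583040657), np.float64(0.12980669912590848), np.float64(0.14899007408921644)]
[ 273  157  100   77 1098]
ring [ 0.51082858 -0.30128787] 0.04089698671101554
plate z [np.float64(0.0164), np.float64(0.0175), np.float64(0.0164)] bench -0.00020151841657195524
go [ 0.0011 -0.0018  0.1603] turn 0.003 | yaw 0.615 tcp [ 0.5073 -0.3051  0.2203] q6 0.23 t 1.4
```

Scaled: 0.16 m is 0.2667, 0.15 m is 0.25.

Emit:
drive_effector([
  [0.0017,-0.0033,0.0833,0,1],
  [0.0017,-0.0033,0.1667,0,1],
  [0.0017,-0.0033,0.2167,0,1],
  [0.0017,-0.0033,0.25,0,1],
  [0.0017,-0.0033,0.2667,0,1],
  [0.0017,-0.0033,0.2667,0,1],
  [0.0017,-0.0033,0.2667,0,0],
  [0.0017,-0.0033,0.2667,0,0],
  [0.0017,-0.0033,0.2667,0,0],
  [0.0017,-0.0033,0.2667,0,0],
  [0.0017,-0.0033,0.2667,0,0],
  [0.0017,-0.0033,0.2667,0,0],
  [0.0017,-0.0033,0.2667,0,0],
  [0.0017,-0.0033,0.2667,0,0],
  [0.0017,-0.0033,0.2667,0,0],
], clamp_n=60)

```text
t: 2.9
tcp_pos: [0.5083, -0.3022, 0.061]
tool_rot: [0.953, 0.304, 0.0, 0.001]
force: [0.9, 0.3, 5.4]
finger_gap: 0.156
gripper_force: 58.9
```

```bash
python3 -c "
from h import *
go((.51,.11,.12))"
```

```text
go [ 0.2399 -0.3351 -0.0593] turn 0 | yaw 0.617 tcp [ 0.5083 -0.3022  0.061 ] q6 0.23 t 2.9
```

Scaled: -0.335 m is -0.5583, -0.06 m is -0.1.

Emit:
drive_effector([
  [0,0,-0.05,0,0],
  [0,0,-0.1,0,0],
  [0.0467,-0.0667,-0.1,0,0],
  [0.0933,-0.1333,-0.1,0,0],
  [0.14,-0.2,-0.1,0,0],
  [0.1867,-0.2667,-0.1,0,0],
  [0.2333,-0.3333,-0.1,0,0],
  [0.28,-0.4,-0.1,0,0],
  [0.3267,-0.4667,-0.1,0,0],
  [0.3733,-0.525,-0.1,0,0],
  [0.4,-0.5583,-0.1,0,0],
  [0.4,-0.5583,-0.1,0,0],
  [0.4,-0.5583,-0.05,0,0],
  [0.4,-0.5583,-0.0083,0,0],
  [0.4,-0.5583,0.0117,0,0],
  [0.4,-0.5583,0.0183,0,0],
  [0.4,-0.5583,0.0183,0,0],
])

```text
t: 4.6
tcp_pos: [0.5097, 0.1097, 0.0489]
tool_rot: [0.953, 0.303, -0.001, -0.0]
force: [0.6, -0.6, -2.7]
finger_gap: 0.152
gripper_force: 59.6
```

```bash
python3 -c "
from h import *
go((.51,.11,.045)); print(telemetry.sense()['force'])"
```

```text
go [ 0.0005 -0.0001  0.0039] turn 0 | yaw 0.616 tcp [0.5097 0.1097 0.0489] q6 0.95 t 4.6
[ 0.57742622 -0.57109739 -2.68092705]
```

Scaled: 0.003 m is 0.005, 0.002 m is 0.0033.

Emit:
drive_effector([
  [0,0,0.0017,0,0],
  [0,0,0.0033,0,0],
  [0,0,0.005,0,0],
  [0,0,0.005,0,0],
])

```text
t: 5.0
tcp_pos: [0.51, 0.1102, 0.0467]
tool_rot: [0.953, 0.304, 0.0, 0.0]
force: [0.5, 0.5, -3.4]
finger_gap: 0.15
gripper_force: 59.6
```

Scaled: 0.002 m is 0.0033, 0.001 m is 0.0017.

Emit:
drive_effector([
  [0,0,0.0017,0,0],
  [0,0,0.0033,0,0],
  [0,0,0.0033,0,0],
])

```text
t: 5.3
tcp_pos: [0.5101, 0.1102, 0.0451]
tool_rot: [0.953, 0.304, 0.0, 0.0]
force: [-0.7, 0.2, 3.0]
finger_gap: 0.156
gripper_force: 60.8
```

Scaled: -0.175 m is -0.2917, 0.117 m is 0.195.

Emit:
drive_effector([
  [0,0,0,0,1],
  [0,0,0,0,1],
  [0,0,0,0,1],
  [0,0,0,0,1],
  [0,0,0,0,1],
  [0,0,-0.0333,0,1],
  [0,0,-0.1,0,1],
  [0,0,-0.1833,0,1],
  [0.05,-0.0617,-0.25,0,1],
  [0.1,-0.1233,-0.2917,0,1],
  [0.15,-0.1833,-0.2917,0,1],
  [0.195,-0.24,-0.2917,0,1],
  [0.195,-0.24,-0.2917,0,1],
  [0.195,-0.24,-0.2917,0,1],
  [0.195,-0.24,-0.2917,0,1],
])

```text
t: 6.8
tcp_pos: [0.5213, 0.2943, 0.2187]
tool_rot: [0.953, 0.303, -0.001, 0.0]
force: [0.8, 0.8, 1.0]
finger_gap: 0.999
gripper_force: 0.0
```

```bash
python3 - <<'E'
from h import *
d=snap("wrist"); save(d,"w2.png"); pickle.dump(d,open("w2.pkl","wb")); C=cloud(d)
m=(C[...,2]>.055)&(C[...,2]<.1)&(np.hypot(C[...,0]-.523,C[...,1]-.295)<.06)
P=C[m];print(cv2.minEnclosingCircle(P[:,:2].astype(np.float32)*1000),np.median(P[:,2]),telemetry.sense()["tcp_pos"])
E
```

```text
((523.0797729492188, 299.8393249511719), 12.833351135253906) 0.06863272909990892 [0.5215059  0.29387437 0.21870423]
```

View pics/w2.png

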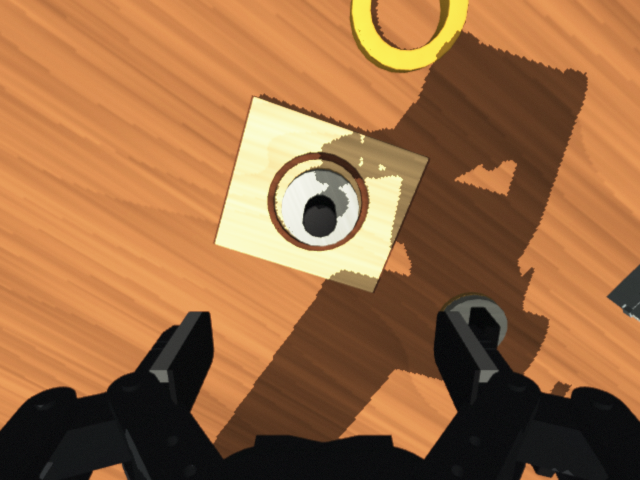

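The board corners are at (253,97), (428,158), (374,292) and (215,243), and the post top is at about (320,217). The parked bar die stands upright at (478,320), and the tape is clear.

```bash
python3 - <<'E'
from h import *
d=pickle.load(open("w2.pkl","rb"))
q=plane(d,[(253,97),(428,158),(374,292),(215,243)],.016);print("board ctr",q.mean(0), [np.linalg.norm(q[i]-q[i-1]) for i in range(4)])
hsv=cv2.cvtColor(d["pixels"],cv2.COLOR_RGB2HSV)
C=cloud(d); z=C[...,2]; m=(z>.064)&(z<.075)&(np.hypot(C[...,0]-.523,C[...,1]-.3)<.02)
print("post top",C[m].mean(0),m.sum()); print("plate z",[round(z[y,x],4) for x,y in((270,120),(350,270),(240,230))])
yy,xx=np.nonzero(m); print(xx.mean(),yy.mean(),plane(d,(xx.mean(),yy.mean()),.068))
go((.523,.3,.061))
E
```

```text
board ctr [0.52323403 0.30188363 0.016     ] [np.float64(0.12839299432660603), np.float64(0.14961577862109035), np.float64(0.12864704353900094), np.float64(0.1509019920203304)]
post top [0.5236287  0.30006749 0.06862532] 938
plate z [np.float64(0.0171), np.float64(0.0174), np.float64(0.0174)]
319.44776119402985 219.60127931769722 [[0.52351457 0.29999588 0.068     ]]
go [ 0.0051 -0.0041  0.1577] turn 0 | yaw 0.616 tcp [0.5215 0.2939 0.2187] q6 1.28 t 6.85
```

Scaled: 0.158 m is 0.2633, 0.15 m is 0.25.

Emit:
drive_effector([
  [0.0083,-0.0067,0.0833,0,1],
  [0.0083,-0.0067,0.1667,0,1],
  [0.0083,-0.0067,0.2167,0,1],
  [0.0083,-0.0067,0.25,0,1],
  [0.0083,-0.0067,0.2633,0,1],
  [0.0083,-0.0067,0.2633,0,1],
  [0.0083,-0.0067,0.2633,0,1],
  [0.0083,-0.0067,0.2633,0,0],
  [0.0083,-0.0067,0.2633,0,0],
  [0.0083,-0.0067,0.2633,0,0],
  [0.0083,-0.0067,0.2633,0,0],
  [0.0083,-0.0067,0.2633,0,0],
  [0.0083,-0.0067,0.2633,0,0],
  [0.0083,-0.0067,0.2633,0,0],
  [0.0083,-0.0067,0.2633,0,0],
], clamp_n=60)

```text
t: 8.35
tcp_pos: [0.5243, 0.3014, 0.0623]
tool_rot: [0.953, 0.304, 0.001, 0.0]
force: [-0.4, -2.1, 4.9]
finger_gap: 0.285
gripper_force: 58.9
```

```bash
python3 -c "
from h import *
go((.508,-.3034,.135))"
```

```text
go [-0.3633  0.4838 -0.0727] turn 0 | yaw 0.617 tcp [0.5243 0.3014 0.0623] q6 1.29 t 8.35
```

Scaled: 0.484 m is 0.8067, -0.362 m is -0.6033.

Emit:
drive_effector([
  [0,0,-0.05,0,0],
  [0,0,-0.1167,0,0],
  [-0.045,0.06,-0.1217,0,0],
  [-0.09,0.12,-0.1217,0,0],
  [-0.135,0.18,-0.1217,0,0],
  [-0.18,0.24,-0.1217,0,0],
  [-0.225,0.3,-0.1217,0,0],
  [-0.27,0.36,-0.1217,0,0],
  [-0.315,0.42,-0.1217,0,0],
  [-0.36,0.48,-0.1217,0,0],
  [-0.405,0.54,-0.1217,0,0],
  [-0.45,0.6,-0.1217,0,0],
  [-0.495,0.66,-0.1217,0,0],
  [-0.54,0.72,-0.1217,0,0],
  [-0.5733,0.7667,-0.1217,0,0],
  [-0.595,0.795,-0.1217,0,0],
  [-0.6033,0.8067,-0.1217,0,0],
  [-0.6033,0.8067,-0.1217,0,0],
  [-0.6033,0.8067,-0.1217,0,0],
])

```text
t: 10.25
tcp_pos: [0.5078, -0.3004, 0.1338]
tool_rot: [0.953, 0.304, -0.001, -0.002]
force: [-0.7, 0.1, -4.3]
finger_gap: 0.283
gripper_force: 60.1
```

```bash
python3 -c "
from h import *
go((.509,-.3025,.062)); print(telemetry.sense()['force'])"
```

```text
go [-0.0002  0.0026  0.0718] turn 0 | yaw 0.618 tcp [ 0.5078 -0.3004  0.1338] q6 0.23 t 10.25
[-0.67338386  0.11698168 -4.29665229]
```

Scaled: 0.07 m is 0.1167, 0.069 m is 0.115.

Emit:
drive_effector([
  [0,0.0033,0.05,0,0],
  [0,0.0033,0.0833,0,0],
  [0,0.0033,0.1033,0,0],
  [0,0.0033,0.1117,0,0],
  [0,0.0033,0.115,0,0],
  [0,0.0033,0.1167,0,0],
  [0,0.0033,0.1167,0,0],
])

```text
t: 10.95
tcp_pos: [0.5101, -0.3046, 0.0651]
tool_rot: [0.953, 0.304, 0.0, 0.001]
force: [-0.5, -0.2, -5.0]
finger_gap: 0.284
gripper_force: 60.0
```

Scaled: 0.003 m is 0.005, -0.002 m is -0.0033.

Emit:
drive_effector([
  [0,-0.0033,0.0017,0,0],
  [0,-0.0033,0.0033,0,0],
  [0,-0.0033,0.005,0,0],
  [0,-0.0033,0.005,0,0],
])

```text
t: 11.35
tcp_pos: [0.5083, -0.3026, 0.0623]
tool_rot: [0.953, 0.303, -0.0, 0.0]
force: [-1.5, 1.3, 3.3]
finger_gap: 0.283
gripper_force: 60.8
```

Scaled: -0.157 m is -0.2617, -0.15 m is -0.25.

Emit:
drive_effector([
  [0,0,0,0,1],
  [0,0,0,0,1],
  [0,0,0,0,1],
  [0,0,0,0,1],
  [0,0,0,0,1],
  [0,0,0,0,1],
  [0,0,-0.0333,0,1],
  [0,0,-0.1,0,1],
  [0,0,-0.1833,0,1],
  [0,0,-0.25,0,1],
  [0,0,-0.2617,0,1],
  [0,0,-0.2617,0,1],
  [0,0,-0.2617,0,1],
])

```text
t: 12.65
tcp_pos: [0.5076, -0.302, 0.217]
tool_rot: [0.953, 0.304, -0.001, -0.001]
force: [-1.0, -0.3, -0.2]
finger_gap: 1.0
gripper_force: 0.0
```

```bash
python3 - <<'E'
from h import *
d=snap("wrist"); save(d,"w3.png"); pickle.dump(d,open("w3.pkl","wb")); C=cloud(d); z=C[...,2]
m=(z>.064)&(z<.08)&(np.hypot(C[...,0]-.508,C[...,1]+.3034)<.04)
print("post top",C[m].mean(0),C[m][:,2].std(),m.sum())
m=(z>.027)&(z<.037)&(np.hypot(C[...,0]-.508,C[...,1]+.3034)<.04);P=C[m]
A=np.c_[P[:,:2],np.ones(len(P))];k=np.linalg.lstsq(A,P[:,2],rcond=None)[0];print("base top z",np.median(P[:,2]),"tilt",k[:2],"circle",cv2.minEnclosingCircle(P[:,:2].astype(np.float32)*1000))
go((.51,.11,.22))
E
```

```text
post top [ 0.50709469 -0.30294074  0.06857941] 0.0009688438461812024 935
base top z 0.03278189130121478 tilt [-0.00260737 -0.00144997] circle ((506.3195495605469, -303.2625732421875), 31.962461471557617)
go [ 0.2403 -0.3345 -0.0025] turn 0 | yaw 0.617 tcp [ 0.5073 -0.3018  0.2164] q6 0.23 t 12.7
```

Scaled: -0.334 m is -0.5567, -0.312 m is -0.52.

Emit:
drive_effector([
  [0.0467,-0.065,0,0,1],
  [0.0933,-0.13,0,0,1],
  [0.14,-0.195,0,0,1],
  [0.1867,-0.26,0,0,1],
  [0.2333,-0.325,0,0,1],
  [0.28,-0.39,0,0,1],
  [0.3267,-0.455,0,0,1],
  [0.3733,-0.52,0,0,1],
  [0.4,-0.5567,0,0,1],
  [0.4,-0.5567,0,0,1],
  [0.4,-0.5567,0,0,1],
])

```text
t: 13.8
tcp_pos: [0.51, 0.1089, 0.2167]
tool_rot: [0.953, 0.304, -0.002, -0.0]
force: [-0.7, 0.9, -0.6]
finger_gap: 1.005
gripper_force: 0.0
```

```bash
python3 - <<'E'
from h import *
d=snap("wrist"); C=cloud(d); z=C[...,2]
m=(z>.046)&(z<.06)&(np.hypot(C[...,0]-.51,C[...,1]-.11)<.04)
print(cv2.minAreaRect(C[m][:,:2].astype(np.float32)*1000),np.median(z[m]))
go((.51,.11,.045),.617)
E
```

```text
((508.2771301269531, 109.52940368652344), (50.67570495605469, 13.469021797180176), 35.723655700683594) 0.05263584617670891
go [ 0.0013 -0.0015  0.172 ] turn 0.0 | yaw 0.617 tcp [0.5103 0.1081 0.217 ] q6 0.95 t 13.85
```

Scaled: 0.17 m is 0.2833, 0.169 m is 0.2817.

Emit:
drive_effector([
  [0,-0.0033,0.0833,0,1],
  [0,-0.0033,0.1667,0,1],
  [0,-0.0033,0.2333,0,1],
  [0,-0.0033,0.2667,0,1],
  [0,-0.0033,0.2817,0,1],
  [0,-0.0033,0.2833,0,1],
  [0,-0.0033,0.2833,0,1],
  [0,-0.0033,0.2833,0,0],
  [0,-0.0033,0.2833,0,0],
  [0,-0.0033,0.2833,0,0],
  [0,-0.0033,0.2833,0,0],
  [0,-0.0033,0.2833,0,0],
  [0,-0.0033,0.2833,0,0],
  [0,-0.0033,0.2833,0,0],
  [0,-0.0033,0.2833,0,0],
], clamp_n=60)

```text
t: 15.35
tcp_pos: [0.5102, 0.1102, 0.0488]
tool_rot: [0.953, 0.304, 0.0, 0.0]
force: [0.2, -0.6, 5.3]
finger_gap: 0.15
gripper_force: 59.6
```

```bash
python3 -c "
from h import *
go((.5245,.3025,.12))"
```

```text
go [ 0.123  -0.1485 -0.0712] turn 0 | yaw 0.617 tcp [0.5102 0.1102 0.0488] q6 0.95 t 15.35
```

Emit:
drive_effector([
  [0,0,-0.05,0,0],
  [0,0,-0.1167,0,0],
  [0.05,-0.06,-0.1167,0,0],
  [0.1,-0.12,-0.1167,0,0],
  [0.15,-0.18,-0.1167,0,0],
  [0.1867,-0.225,-0.1167,0,0],
  [0.205,-0.2467,-0.1167,0,0],
  [0.205,-0.2467,-0.1167,0,0],
  [0.205,-0.2467,-0.1167,0,0],
  [0.205,-0.2467,-0.0833,0,0],
  [0.205,-0.2467,-0.05,0,0],
  [0.205,-0.2467,-0.0383,0,0],
  [0.205,-0.2467,-0.035,0,0],
  [0.205,-0.2467,-0.035,0,0],
])

```text
t: 16.75
tcp_pos: [0.5248, 0.3012, 0.0694]
tool_rot: [0.953, 0.303, -0.0, 0.0]
force: [0.1, 0.2, -3.7]
finger_gap: 0.151
gripper_force: 59.6
```

```bash
python3 -c "
from h import *
go((.5247,.3026,.065)); print(telemetry.sense()['force'])"
```

```text
go [ 0.0007 -0.0012  0.0044] turn 0 | yaw 0.616 tcp [0.5248 0.3012 0.0694] q6 1.29 t 16.75
[ 0.08771617  0.22039311 -3.71625861]
```

Scaled: 0.003 m is 0.005, 0.002 m is 0.0033.

Emit:
drive_effector([
  [0.0017,-0.0017,0.0017,0,0],
  [0.0017,-0.0017,0.0033,0,0],
  [0.0017,-0.0017,0.005,0,0],
  [0.0017,-0.0017,0.005,0,0],
])

```text
t: 17.15
tcp_pos: [0.5248, 0.3036, 0.0666]
tool_rot: [0.953, 0.304, 0.0, 0.0]
force: [-0.2, 0.1, -3.1]
finger_gap: 0.149
gripper_force: 59.7
```

Emit:
drive_effector([
  [0,0,0.0017,0,0],
  [0,0,0.0017,0,0],
])

```text
t: 17.35
tcp_pos: [0.5247, 0.3035, 0.0653]
tool_rot: [0.953, 0.304, -0.0, -0.0]
force: [-0.6, 0.0, -4.0]
finger_gap: 0.154
gripper_force: 59.7
```

Scaled: 0.002 m is 0.0033, 0.001 m is 0.0017.

Emit:
drive_effector([
  [0,0,0.0017,0,0],
  [0,0,0.0033,0,0],
  [0,0,0.0033,0,0],
])

```text
t: 17.65
tcp_pos: [0.5248, 0.3035, 0.0649]
tool_rot: [0.953, 0.304, 0.0, 0.0]
force: [-1.8, -0.6, 5.7]
finger_gap: 0.151
gripper_force: 61.3
```

Emit:
drive_effector([
  [0,0,0,0,1],
  [0,0,0,0,1],
  [0,0,0,0,1],
  [0,0,0,0,1],
  [0,0,0,0,1],
  [0,0,0,0,1],
  [0,0,-0.0333,0,1],
  [0,0,-0.1,0,1],
  [0,0,-0.1833,0,1],
  [0,0,-0.25,0,1],
  [0,0,-0.2567,0,1],
  [0,0,-0.2567,0,1],
  [0,0,-0.2567,0,1],
])

```text
t: 18.95
tcp_pos: [0.5238, 0.3031, 0.216]
tool_rot: [0.953, 0.304, -0.001, 0.0]
force: [-0.8, -1.0, -0.6]
finger_gap: 1.004
gripper_force: 0.0
```

```bash
python3 - <<'E'
from h import *
d=snap("wrist"); save(d,"w4.png"); C=cloud(d); z=C[...,2]; r=np.hypot(C[...,0]-.5232,C[...,1]-.3019)
m=(z>.060)&(z<.08)&(r<.05); print("bar top",cv2.minAreaRect(C[m][:,:2].astype(np.float32)*1000),np.median(z[m]))
m=(z>.027)&(z<.037)&(r<.04);P=C[m]
A=np.c_[P[:,:2],np.ones(len(P))];k=np.linalg.lstsq(A,P[:,2],rcond=None)[0];print("base top z",np.median(P[:,2]),"tilt",k[:2],"circle",cv2.minEnclosingCircle(P[:,:2].astype(np.float32)*1000))
go((.5,-.02,.22),.307)
E
```

```text
bar top ((523.3698120117188, 303.04705810546875), (50.029823303222656, 13.508492469787598), 35.67852020263672) 0.06861259263150685
base top z 0.03276155595437763 tilt [-0.00394375 -0.00226364] circle ((523.39111328125, 302.747802734375), 31.970439910888672)
go [-0.206   0.2499 -0.004 ] turn 0.31 | yaw 0.617 tcp [0.5236 0.303  0.2155] q6 1.29 t 19.0
```

Scaled: 0.25 m is 0.4167, 0.22 m is 0.3667, 0.31 rad is 0.0987.

Emit:
drive_effector([
  [-0.05,0.0617,0,0.0318,1],
  [-0.1,0.1233,0,0.0637,1],
  [-0.15,0.1833,0,0.0987,1],
  [-0.2,0.245,0,0.0987,1],
  [-0.25,0.3067,0,0.0987,1],
  [-0.3,0.3667,0,0.0987,1],
  [-0.3433,0.4167,0,0.0987,1],
  [-0.3433,0.4167,0,0.0987,1],
  [-0.3433,0.4167,0,0.0987,1],
  [-0.3433,0.4167,0,0.0987,1],
])

```text
t: 20.0
tcp_pos: [0.5007, -0.0186, 0.2163]
tool_rot: [0.988, 0.153, -0.001, -0.001]
force: [-0.1, 0.9, 0.3]
finger_gap: 1.002
gripper_force: 0.0
```

```bash
python3 - <<'E'
from h import *
d=snap("wrist"); save(d,"w5.png"); pickle.dump(d,open("w5.pkl","wb")); C=cloud(d); z=C[...,2]
def rect(c,r,lo,hi):
    m=(z>lo)&(z<hi)&(np.hypot(C[...,0]-c[0],C[...,1]-c[1])<r); P=C[m]; print(cv2.minAreaRect(P[:,:2].astype(np.float32)*1000),np.median(P[:,2]),len(P))
rect((.458,-.037),.06,.038,.06); rect((.49,-.025),.05,.022,.032); rect((.635,-.004),.06,.05,.06); rect((.605,-.004),.02,.032,.05)
E
```

```text
((452.76153564453125, -36.55811309814453), (49.65573501586914, 17.377347946166992), 18.188995361328125) 0.044649664872909195 1206
((488.7781982421875, -25.55533218383789), (30.168411254882812, 17.095163345336914), 17.634281158447266) 0.027822502907908997 644
((630.8715209960938, -3.993215560913086), (52.23489761352539, 44.13471984863281), 0.5401020646095276) 0.055862789806590124 5256
((604.3842163085938, -4.352359771728516), (2.8788208961486816, 39.271175384521484), 0.6795737147331238) 0.041647416794874936 134
```

View pics/w5.png

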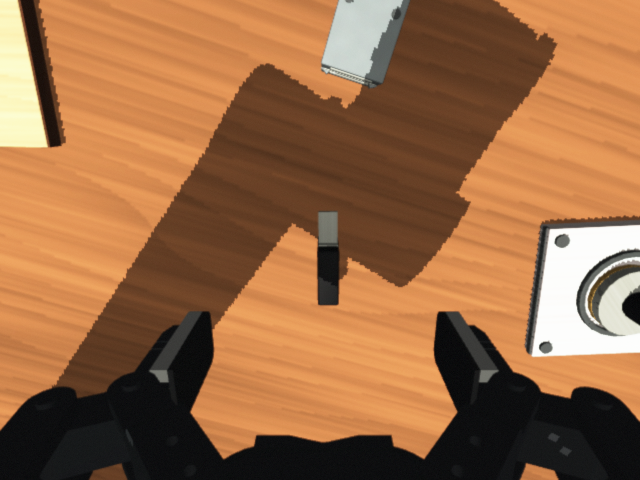

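The key block is at about (328,275) with its tongue up to (328,213). The switch's front face is at about (350,75) and the post die is seated in the carriage at right. Key axis and tongue agree, so I'll grasp.

```bash
python3 - <<'E'
from h import *
d=pickle.load(open("w5.pkl","rb")); C=cloud(d); z=C[...,2]
m=(z>.053)&(z<.059)&(np.hypot(C[...,0]-.635,C[...,1]+.004)<.06); P=C[m]
e=[]
for x in np.arange(.608,.640,.003):
    Y=P[abs(P[:,0]-x)<.0015][:,1]; e.append((x,Y.min(),Y.max()))
e=np.array(e);e=e[(e[:,2]-e[:,1])>.042];print(np.round(e,4)); print(np.polyfit(e[:,0],(e[:,1]+e[:,2])/2,1))
Y=np.array([(y,P[abs(P[:,1]-y)<.001][:,0].min()) for y in np.arange(-.02,.012,.004)]);print("face",Y[:,1],np.polyfit(Y[:,0],Y[:,1],1))
go((.4528,-.0366,.035),.314)
E
```

```text
[[ 0.608  -0.0261  0.0179]
 [ 0.611  -0.0262  0.0177]
 [ 0.614  -0.0262  0.0179]
 [ 0.617  -0.0259  0.0179]
 [ 0.62   -0.0262  0.018 ]
 [ 0.623  -0.0257  0.0179]
 [ 0.626  -0.0257  0.018 ]
 [ 0.629  -0.0259  0.018 ]
 [ 0.632  -0.0258  0.018 ]
 [ 0.635  -0.0257  0.0181]
 [ 0.638  -0.0257  0.018 ]]
[ 0.01251699 -0.01178504]
face [0.60581408 0.60581075 0.60561299 0.60585493 0.60564546 0.60563336
 0.60559448 0.60547168] [-0.01079341  0.60561496]
go [-0.0511  0.0031  0.1816] turn -0.006 | yaw 0.308 tcp [ 0.5009 -0.0183  0.2165] q6 1.0 t 20.05
```

Scaled: 0.182 m is 0.3033, 0.18 m is 0.3, -0.006 rad is -0.0019.

Emit:
drive_effector([
  [-0.05,0.0033,0.0667,0,1],
  [-0.085,0.005,0.1333,0,1],
  [-0.085,0.005,0.2,-0.0019,1],
  [-0.085,0.005,0.25,-0.0019,1],
  [-0.085,0.005,0.2833,-0.0019,1],
  [-0.085,0.005,0.3,-0.0019,1],
  [-0.085,0.005,0.3033,-0.0019,1],
  [-0.085,0.005,0.3033,-0.0019,1],
  [-0.085,0.005,0.3033,-0.0019,0],
  [-0.085,0.005,0.3033,-0.0019,0],
  [-0.085,0.005,0.3033,-0.0019,0],
  [-0.085,0.005,0.3033,-0.0019,0],
  [-0.085,0.005,0.3033,-0.0019,0],
  [-0.085,0.005,0.3033,-0.0019,0],
  [-0.085,0.005,0.3033,-0.0019,0],
  [-0.085,0.005,0.3033,-0.0019,0],
], clamp_n=40)

```text
t: 21.65
tcp_pos: [0.4539, -0.038, 0.0358]
tool_rot: [0.988, 0.156, 0.0, 0.0]
force: [-0.4, 0.2, 6.7]
finger_gap: 0.204
gripper_force: 39.8
```

```bash
python3 -c "
from h import *
go((.53,-.0055,.06),.012)"
```

```text
go [ 0.0825 -0.0075 -0.0242] turn 0.301 | yaw 0.313 tcp [ 0.4539 -0.038   0.0358] q6 0.93 t 21.65
```

Scaled: 0.0825 m is 0.1375, 0.075 m is 0.125, 0.3 rad is 0.0955.

Emit:
drive_effector([
  [0,0,-0.0417,0,0],
  [0.0333,-0.0033,-0.0417,0.0318,0],
  [0.0833,-0.0083,-0.0417,0.0637,0],
  [0.125,-0.0117,-0.0417,0.0955,0],
  [0.1375,-0.0125,-0.0417,0.0955,0],
  [0.1375,-0.0125,-0.0417,0.0955,0],
  [0.1375,-0.0125,-0.0417,0.0955,0],
])

```text
t: 22.35
tcp_pos: [0.5279, -0.0052, 0.0598]
tool_rot: [1.0, 0.007, -0.002, -0.0]
force: [-0.3, -0.3, -2.1]
finger_gap: 0.207
gripper_force: 39.3
```

```bash
python3 - <<'E'
from h import *
d=snap("wrist"); save(d,"w6.png"); pickle.dump(d,open("w6.pkl","wb")); C=cloud(d)
P=C[(C[...,2]>.052)&(C[...,2]<.059)&(C[...,0]>.595)&(C[...,0]<.68)&(abs(C[...,1])<.06)];print(cv2.minAreaRect(P[:,:2].astype(np.float32)*1000),len(P))
P=C[(C[...,2]>.044)&(C[...,2]<.056)&(C[...,0]>.555)&(C[...,0]<.6)&(abs(C[...,1])<.03)];print("tongue",cv2.minAreaRect(P[:,:2].astype(np.float32)*1000),np.median(P[:,2]),len(P))
go((.53,-.0055,.06),.012)
E
```

```text
((621.7921752929688, -4.076362609863281), (34.01616287231445, 44.411293029785156), 0.6701444387435913) 17953
tongue ((567.341796875, -3.977980613708496), (24.638296127319336, 16.040645599365234), 0.15640157461166382) 0.05168566053410345 3077
go [ 0.0023  0.0002 -0.0002] turn 0.001 | yaw 0.013 tcp [ 0.5277 -0.0054  0.0598] q6 1.34 t 22.4
```

View pics/w6.png

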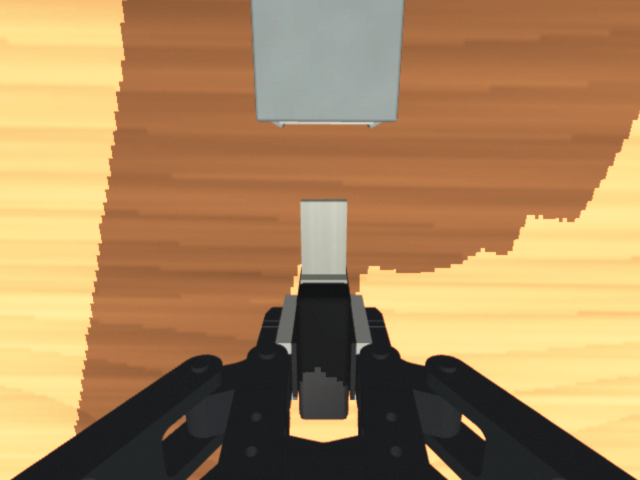

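The tongue at (324,240) is in line with the switch at (327,120). Lateral error is under 0.5 mm, and the root has about 53 mm to go. I'll lower and insert.

Scaled: 0.03 m is 0.05, 0.025 m is 0.0417, -0.008 rad is -0.0025.

Emit:
drive_effector([
  [0,0,0.025,-0.0025,0],
  [0,0,0.035,-0.0025,0],
  [0,0,0.0383,-0.0025,0],
  [0.0167,0,0.0383,-0.0025,0],
  [0.0333,0,0.0383,-0.0025,0],
  [0.0417,0,0.0383,-0.0025,0],
  [0.05,0,0.0383,-0.0025,0],
  [0.05,0,0.0383,-0.0025,0],
  [0.05,0,0.0383,-0.0025,0],
])

```text
t: 23.3
tcp_pos: [0.5596, -0.0048, 0.0374]
tool_rot: [1.0, 0.01, -0.0, -0.0]
force: [0.1, -0.9, -1.7]
finger_gap: 0.201
gripper_force: 39.3
```

Scaled: 0.019 m is 0.0317, 0.017 m is 0.0283.

Emit:
drive_effector([
  [0.005,0,0.0017,0,0],
  [0.0117,0,0.0017,0,0],
  [0.0183,0,0.0017,0,0],
  [0.025,0,0.0017,0,0],
  [0.0283,0,0.0017,0,0],
  [0.0317,0,0.0017,0,0],
  [0.0317,0,0.0017,0,0],
])

```text
t: 24.0
tcp_pos: [0.5792, -0.0046, 0.0363]
tool_rot: [1.0, 0.01, 0.0, 0.0]
force: [-0.5, 0.7, -0.6]
finger_gap: 0.2
gripper_force: 39.3
```

Scaled: 0.003 m is 0.005, 0.002 m is 0.0033.

Emit:
drive_effector([
  [0.0017,0,0,0,0],
  [0.0033,0,0,0,0],
  [0.005,0,0,0,0],
  [0.005,0,0,0,0],
])

```text
t: 24.4
tcp_pos: [0.5819, -0.0045, 0.0363]
tool_rot: [1.0, 0.01, 0.0, 0.0]
force: [-0.2, 0.2, -1.2]
finger_gap: 0.202
gripper_force: 39.3
```

```bash
python3 -c "
from h import *
print(telemetry.sense()['tau'].round(1))"
```

```text
[  0.  -46.5  -8.8   0.   -0.    0. ]
```

Scaled: 0.001 m is 0.0017.

Emit:
drive_effector([
  [0.0017,0,0,0,0],
  [0.0017,0,0,0,0],
])

```text
t: 24.6
tcp_pos: [0.5821, -0.0044, 0.0362]
tool_rot: [1.0, 0.01, -0.001, -0.0]
force: [-2.1, -0.6, -0.6]
finger_gap: 0.204
gripper_force: 39.5
```

Emit:
drive_effector([
  [0.0017,0,0,0,0],
  [0.0017,0,0,0,0],
])

```text
t: 24.8
tcp_pos: [0.5821, -0.0044, 0.0362]
tool_rot: [1.0, 0.01, -0.002, -0.0]
force: [-4.6, -1.1, 2.4]
finger_gap: 0.204
gripper_force: 39.8
```

```bash
python3 - <<'E'
from h import *
d=snap("wrist"); save(d,"w7.png")
E
```

```text
(no output)
```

View pics/w7.png

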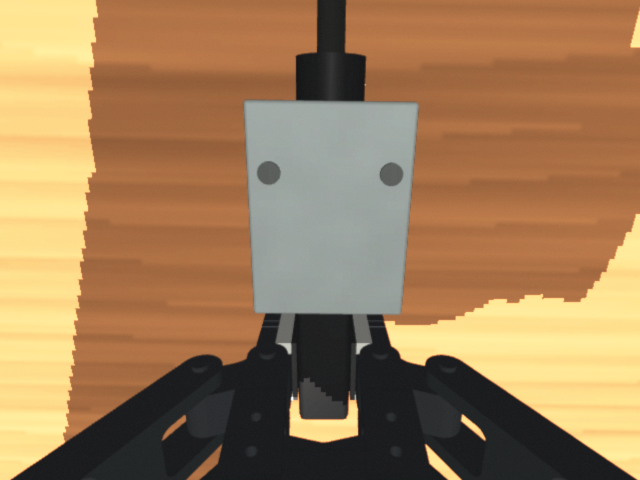

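The block now meets the switch's face: the tongue is out of sight, the block's front is at row ~314, and contact force is rising. I'll push a little more and settle it onto the bench.

Scaled: 0.001 m is 0.0017, 0.0005 m is 0.0008.

Emit:
drive_effector([
  [0.0017,0,0.0008,0,0],
  [0.0017,0,0.0017,0,0],
  [0.0017,0,0.0017,0,0],
])

```text
t: 25.15
tcp_pos: [0.5822, -0.0043, 0.0358]
tool_rot: [1.0, 0.011, -0.003, -0.0]
force: [-8.6, -1.5, 8.3]
finger_gap: 0.204
gripper_force: 40.8
```

Scaled: -0.17 m is -0.2833, -0.15 m is -0.25.

Emit:
drive_effector([
  [0,0,0,0,0.5],
  [0,0,0,0,0.5],
  [0,0,0,0,0.5],
  [0,0,0,0,0.5],
  [-0.0033,0,-0.0333,0,0.5],
  [-0.0083,0,-0.1,0,0.5],
  [-0.0167,0,-0.1833,0,0.6],
  [-0.0333,0,-0.25,0,0.8],
  [-0.05,0,-0.2833,0,1],
  [-0.05,0,-0.2833,0,1],
  [-0.05,0,-0.2833,0,1],
  [-0.05,0,-0.2833,0,1],
])

```text
t: 26.35
tcp_pos: [0.5545, -0.005, 0.2041]
tool_rot: [1.0, 0.01, -0.001, -0.0]
force: [-0.4, -0.2, -0.1]
finger_gap: 0.998
gripper_force: 0.0
```

```bash
python3 - <<'E'
from h import *
d=snap("wrist"); save(d,"w8.png"); C=cloud(d); z=C[...,2]
P=C[(z>.040)&(z<.0495)&(C[...,0]>.54)&(C[...,0]<.603)&(abs(C[...,1])<.03)]; print("key",cv2.minAreaRect(P[:,:2].astype(np.float32)*1000),np.median(P[:,2]),P[:,2].std())
P=C[(z>.052)&(z<.059)&(C[...,0]>.595)&(C[...,0]<.68)&(abs(C[...,1])<.05)];print("sw",cv2.minAreaRect(P[:,:2].astype(np.float32)*1000))
d=snap("top"); save(d,"top9.png")
E
```

```text
key ((579.5145874023438, -3.4672231674194336), (47.18696975708008, 17.41916275024414), 1.7989238500595093) 0.04472714507678621 0.0007555757712303883
sw ((635.4541625976562, -4.139242172241211), (44.09238052368164, 60.66008377075195), 89.86273956298828)
```

View pics/w8.png

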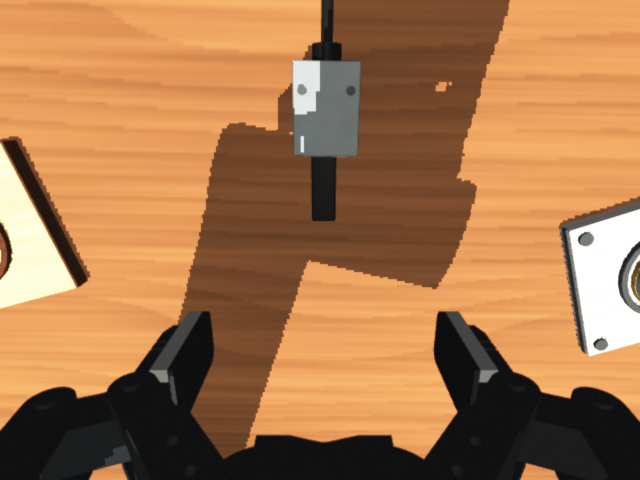

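View pics/top9.png

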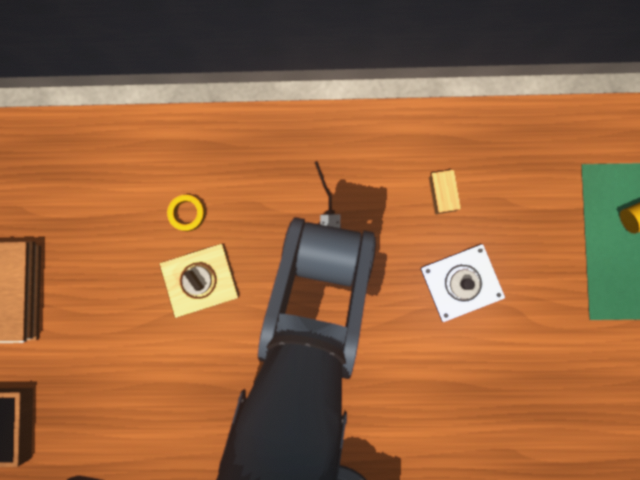

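In the wrist view the key at (323,188) butts against the switch with its top level. In the top view the bar die is on the board at (197,280), the post die on the carriage at (464,283), and the tape and wood block have not moved.

```bash
python3 -c "
from station import manip, cam, telemetry, sign_off
print(sign_off())"
```

```text
the job is handed in; nothing more can be done
None
```

The job is handed in after about 26 s of robot time: the bar die sits flat in the board's ring and the post die in the carriage's. The key was then pushed fully home and left upright, and the tape roll and wood block have not moved; the verdict itself was not shown.

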